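# Stand the slim pen in the mug, leaning away from the handle

## Task

Take the slim pen out of its wooden stand and lower it into the white mug beside the stands until its foot reaches the bottom, then let go so that it stays leaning against the side of the rim opposite the handle, out of the way of a hand. Leave the thick marker in its own stand, and leave the mug standing where it is.

Things in the scene. Friction and masses are not known exactly. Their poses are not given: they have to be found in the camera images.
- pen_top (a point): Centre of the top end of the slim pen, 10 mm thick, 142 mm long, about 15 g, standing upright, point down, in the socket of a small wooden block, its top about 151 mm above the surface. y points along the pen from foot to top; x and z are horizontal, square to the sides of the block. Grip it square to the block's sides: it acts as a bar of 10 x 10 mm section.
- pen_foot (a point): Centre of the pen's lower end, 142 mm below its top; same axes. The socket is 36 mm deep, 13.5 mm wide, its bottom 9 mm above the surface, so lift the pen straight up over 36 mm to free it. Two alike blocks, 60 x 60 mm, 45 mm high, fixed, stand left of the mug, in either order: one holds this pen, the other the thick marker.
- mug_floor (a point): Centre of the inner floor of a plain white mug, upright, loose, about 0.27 kg; 7 mm above the surface. Outside 78 mm wide and 89 mm high, so the rim is 82 mm above this point; inside about 60 mm wide. z points up; the handle stands out at -y (to 74 mm from the axis), so +y is the side of the rim opposite the handle, where the pen has to lean.
- marker: The thick red marker (17 mm thick, 138 mm long), upright in the other block, its top about 147 mm above the surface. Not to be used. Origin at mid-length on the side of the barrel, 8.5 mm off its centre line; y points up along it.
Mind the look-alikes: they are no part of the job. Of the things that look like the part that bears pen_top, the smallest one is meant.

How it is judged:
On the way, in this order (a step that is already met when the one before it is completed fails the run):
1. the pen is held, lifted out of its stand, its foot over 60 mm above the surface (height (world z) of pen_foot above 0.06 m and contact force between the fingers and pen above 0.5 N), for 0.1 s.
2. the pen, still held, has its foot in the mug within 20 mm of the bottom (z of pen_foot in the frame of mug_floor below 0.02 m and distance between pen_foot and mug_floor below 0.042 m and contact force between the fingers and pen above 0.5 N), for 0.1 s.
At the end, for the whole second after the job is handed in: The pen is let go and at rest in the upright mug: its foot within 20 mm of the bottom and inside (within 42 mm of the floor's centre), its top leaning at least 30 mm from the mug's axis toward the side opposite the handle and within 40 mm either side of that direction (z of pen_foot in the frame of mug_floor below 0.02 m and distance between pen_foot and mug_floor below 0.042 m and y of pen_top in the frame of mug_floor above 0.03 m and x of pen_top in the frame of mug_floor between -0.04 and 0.04 m and contact force between pen and mug above 0.02 N and angle between mug_floor's own z axis and vertical below 0.1 rad and linear speed of each of pen, mug below 0.02 m/s); the robot touches nothing.
It fails at once if the mug is pushed more than 50 mm or tipped (distance of mug_floor from where it was at the start of the episode above 0.05 m or angle between mug_floor's own z axis and vertical above 0.35 rad).
It fails at once if the marker is moved more than 25 mm (distance of marker from where it was at the start of the episode above 0.025 m).
It also fails if it takes over 40 s, if anything falls off the work surface, if the arm or the gripper's body presses on something with over 40 N, if the wrist force passes 120 N, or if a joint passes its speed limit or range.

## Robot

A 6-joint arm with a two-finger parallel gripper is mounted at the origin on a cart in front of the work surface, level with it; the furniture and walls round the work are solid. World frame = base frame: x ahead of the robot, y to its left, z up, the work surface at z = 0. Lengths are in m, angles in rad, forces in N, time in s.
With the tool pointing down it reaches from about 0.375 to 0.975 m from the base axis. Payload 3.8 kg.
Tool frame: the origin (TCP) lies at the very end of the fingers, on their centre line; the grasp point (between the pads) lies 19 mm behind it; z points along the fingers, y is the line along which they close (so a half turn about z gives the same grasp; the last joint's range is limited). The gripper opens to 85 mm and grips with 20 to 120 N. Pads are 22 mm wide; open, the fingers measure 114 mm over their backs; the gripper's body (76 mm by 85 mm) begins 54 mm behind the grasp point. The pads swing forward as they close: fully open they stand 13 mm farther back than shut.
Start: joints at [-1.213, 0.264, 1.604, -0, 1.274, -0.037], TCP at [0.26, -0.623, 0.231] pointing down, gripper open.
Joint ranges: [-2.63, 2.63], [-0.94, 2.18], [0.31, 2.57], [-1.31, 4.45], [0, 2.66], [-2.55, 2.55]. Speed limits (rad/s): [2.57, 2.57, 3.14, 3.14, 3.14, 3.14].

## Interface

Orientations are given as a rotation vector (axis times angle).
In Python, from workcell import monitor, viewer, workorder gives the robot as it stands.
- The arm moves only by the tool jog_arm, never from a script. Its argument "commands" is a list of rows, each an object with "travel": the shift along the tool's x, y, z in mm, a list of three; "rot": the turn, a rotation vector about the tool's x, y, z in degrees, a list of three; "claw": the closure in counts, from 0 (fully open) to 255 (shut). A call has exactly 5 rows; each row shifts and turns the commanded pose from where the row before left it, along the tool's axes as they then stand; what a row does not reach is not made up. A row lasts 1/10 s, in which the tool goes at most 50 mm and 8.59 degrees, less where a joint would pass 70% of its speed; a pose out of reach is approached as far as the arm can. A call is refused whole if a number of a shift passes 50 or a number of a turn 8.59, either way. A call with a gripper value outside its range is refused whole. The fingers move at their own pace and stop on an object; "force" is the grip in N (left out, the last holds). Time passes only in rows, so rows that do not move let the fingers close, or fill a call up. It gives the time, the measured TCP pose, the force, the opening and the grip force at its end, in the units of the state.
- monitor.read_state(): the state, without advancing time (a new reading comes with each control period).
- viewer.read_camera(name): name is "side" or "top" or "wrist"; returns a dict with "color" (420x560x3 uint8, blue, green, red), "camera_matrix" (3x3 intrinsics, pixels), "R" (3x3) and "t" (3): a world point X has camera coordinates R X + t. Camera axes: x right, y down, z forward; pixel columns grow to the right and rows downward; lengths in m; the calibration is good to about 2 mm. A picture is of the moment at which its call begins. There is no depth.
- workorder.finish_job(): hands the job in; it is judged then, once.
The state is a dict: "time": time; "q": joint angles; "joint_vel": joint speeds; "joint_torque": joint torques, N m; "tool_pos": TCP position; "tcp_rot": TCP orientation; "wrist_force": force on the tool from outside, world axes, zero at the start; "torque": the same for the moment, N m; "width": opening from 0.0 (shut) to 1.0 (fully open); "grip_force": force on a finger pad.
Only numpy, scipy, OpenCV 4.12 (cv2) and the standard library are available. Lean on these libraries where they do the work, as an engineer would, in place of code of your own. Each camera call takes 0.05 s, during which the arm holds its last target. There are 200 camera calls.

## Working session

There is one attempt and no reset: what is moved stays moved. The work goes in short steps, Python scripts to look and compute and a tool call to move; the robot and the scene stay as the last step left them, time stands still between calls to the robot, and variables do not carry over. Pictures are saved under pics/ and viewed, at most 10 in all, crops included, and the job is handed in when it is done.

Besides the shell and the picture viewer there is one more tool, called after "Call:" in YAML: its name, and indented under it one key for each argument. jog_arm: Moves the arm, as the interface text tells. Its arguments: {"type":"object","properties":{"commands":{"type":"array","items":{"type":"object","properties":{"travel":{"type":"array","items":{"type":"number"}},"rot":{"type":"array","items":{"type":"number"}},"claw":{"type":"number"}}}},"force":{"type":"number"}},"required":["commands"]}

```bash
mkdir -p pics
cat > h.py <<'E'
import numpy as np, cv2, json
from workcell import monitor, viewer, workorder
def grab(n,f=None):
    d=viewer.read_camera(n)
    if f: cv2.imwrite(f,d["color"])
    return d
def ray(d,u,v):
    R=np.array(d["R"]);t=np.array(d["t"]);K=np.array(d["camera_matrix"])
    return -R.T@t, R.T@np.linalg.solve(K,[u,v,1.])
def onz(d,u,v,z):
    o,r=ray(d,u,v); return o+r*(z-o[2])/r[2]
def tri(d1,p1,d2,p2):
    o1,r1=ray(d1,*p1);o2,r2=ray(d2,*p2)
    s=np.linalg.lstsq(np.c_[r1,-r2],o2-o1,rcond=None)[0]
    a=o1+s[0]*r1;b=o2+s[1]*r2
    return (a+b)/2,np.linalg.norm(a-b)
def proj(d,X):
    c=np.array(d["camera_matrix"])@(np.array(d["R"])@X+np.array(d["t"])); return c[:2]/c[2]
E
python3 - <<'E'
from h import *
import pickle
ds={n:grab(n,f"pics/{n}0.png") for n in("top","side")}
pickle.dump(ds,open("d0.pkl","wb"))
cv2.imwrite("pics/both0.png",cv2.resize(np.vstack([ds["top"]["color"],ds["side"]["color"]]),(400,600)))
for n in ds: print(n,ray(ds[n],280,210))
print(monitor.read_state())
E
```

```text
top (array([0.27384195, 0.10449858, 0.94541825]), array([ 0.22325213, -0.01916587, -0.97476919]))
side (array([0.34528501, 0.97854548, 0.58183108]), array([ 0.14357881, -0.87857841, -0.45592703]))
{'time': 0.1, 'q': array([-1.21286952e+00,  2.64698759e-01,  1.60528078e+00,  6.95042267e-08,
        1.27367012e+00, -3.69200379e-02]), 'joint_vel': array([ 0.00040582, -0.00262149, -0.00384455,  0.00012343,  0.00012783,
       -0.00062956]), 'joint_torque': array([ 2.07345352e-04, -5.16707003e+01, -3.68589628e+01, -7.47462832e-05,
        6.31614865e-03,  3.31933359e-05]), 'tool_pos': array([ 0.2594006 , -0.6224392 ,  0.23004899]), 'tcp_rot': array([-3.07857672e+00, -6.15804520e-01,  5.15946013e-04]), 'wrist_force': array([ 0.25581722,  1.12664802, -0.35106061]), 'torque': array([-0.01576197,  0.05083513, -0.00719507]), 'grip_force': 0.0, 'width': 1.0036203138182396}
```

View pics/top0.png

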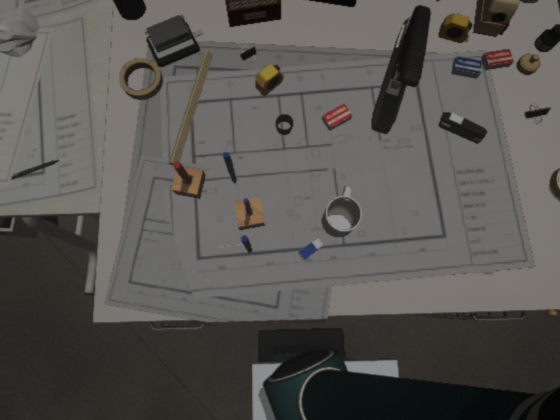

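View pics/side0.png

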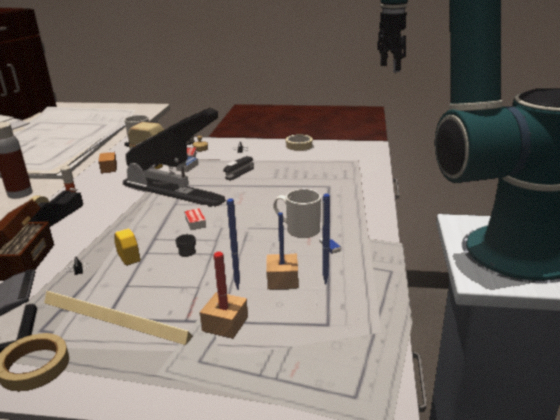

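The top view shows the red marker's block at (187,180), the pen's block at (250,212), and the mug at (342,214) with its handle at (347,190), pointing away from the robot.

There are three blue candidates:
- top (230,166) / side (235,245): long, with no block
- top (247,243) / side (326,240): long, with no block
- top (248,208) / side (281,238): the shortest, standing in a block, so this one fits the description

Next I'll confirm with one crop and measure.

Run:
```python
from h import *
import pickle
ds=pickle.load(open("d0.pkl","rb"))
T,S=ds["top"],ds["side"]
a=cv2.resize(T["color"][140:270,160:380],None,fx=3.4,fy=3.4,interpolation=cv2.INTER_CUBIC)[:300]
a=cv2.resize(T["color"][145:260,165:375],(548,300),interpolation=cv2.INTER_CUBIC)
b=cv2.resize(S["color"][185:345,195:351],(293,300),interpolation=cv2.INTER_CUBIC)
b=cv2.resize(S["color"][185:345,195:351],(252,300),interpolation=cv2.INTER_CUBIC)
cv2.imwrite("pics/crop0.png",np.hstack([a,b]))
def blobs(d,name,lo,hi,mn):
    h=cv2.cvtColor(d["color"],cv2.COLOR_BGR2HSV);m=cv2.inRange(h,lo,hi)
    n,l,s,c=cv2.connectedComponentsWithStats(m)
    for i in range(1,n):
        if s[i][4]>=mn:
            ys,xs=np.where(l==i)
            k=cv2.minAreaRect(np.c_[xs,ys].astype(np.float32))
            print(name,s[i].tolist(),c[i].round(1),"top row x",xs[ys<=ys.min()+1].mean().round(1),"box",cv2.boxPoints(k).round(1).tolist())
for n,d in ds.items():
    blobs(d,n+" blue",(105,90,20),(130,255,255),25)
    blobs(d,n+" orange",(5,100,80),(20,255,255),150)
```

```text
top blue [456, 57, 26, 11, 109] [467.9  61.9] top row x 460.5 box [[455.20001220703125, 63.29999923706055], [456.5, 56.400001525878906], [481.20001220703125, 60.900001525878906], [479.8999938964844, 67.80000305175781]]
top blue [456, 67, 24, 6, 42] [467.3  69.8] top row x 458.4 box [[455.70001220703125, 68.5], [456.0, 66.80000305175781], [479.1000061035156, 71.19999694824219], [478.79998779296875, 72.9000015258789]]
top blue [242, 236, 6, 6, 30] [244.2 238.3] top row x 244.0 box [[242.0, 236.0], [247.0, 236.0], [247.0, 241.0], [242.0, 241.0]]
top blue [299, 243, 18, 16, 153] [307.4 250.5] top row x 310.5 box [[298.29998779296875, 251.0], [310.79998779296875, 241.6999969482422], [316.79998779296875, 249.6999969482422], [304.29998779296875, 259.0]]
top orange [521, 54, 19, 17, 186] [528.9  63. ] top row x 528.0 box [[517.5999755859375, 62.70000076293945], [525.7999877929688, 51.29999923706055], [540.7999877929688, 62.0], [532.7000122070312, 73.5]]
top orange [184, 167, 19, 28, 293] [193.8 179.8] top row x 186.9 box [[179.1999969482422, 190.8000030517578], [184.10000610351562, 166.60000
[... 1145 characters left out ...]
438, 236.60000610351562], [140.5, 260.8999938964844], [120.69999694824219, 265.79998779296875]]
side orange [267, 254, 31, 35, 746] [280.5 268.9] top row x 284.1 box [[266.29998779296875, 255.10000610351562], [296.5, 253.8000030517578], [297.8999938964844, 287.0], [267.70001220703125, 288.3999938964844]]
side orange [200, 292, 46, 44, 1071] [222.2 312.5] top row x 216.8 box [[192.89999389648438, 323.29998779296875], [218.0, 282.1000061035156], [248.0, 300.5], [223.0, 341.6000061035156]]
side orange [0, 334, 67, 48, 1100] [ 31.3 357.3] top row x 42.7 box [[-10.100000381469727, 347.70001220703125], [58.0, 325.0], [71.19999694824219, 364.6000061035156], [3.0999999046325684, 387.29998779296875]]
```

View pics/crop0.png

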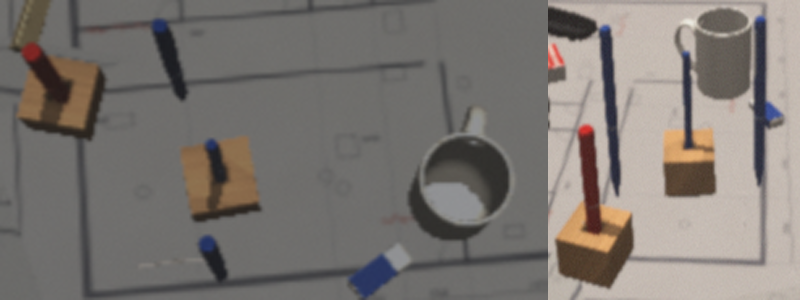

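The crop confirms it. The short pen stands in the right-hand block, with its top at about top (246,201) / side (280,214). The two long pens stand free and count as obstacles.

Run:
```python
from h import *
import pickle
ds=pickle.load(open("d0.pkl","rb"))
T,S=ds["top"],ds["side"]
c=lambda x,y:(165+x/2.61,145+y/2.61)
for n,p,q in[("pen",c(211,146),(280.6,213.8)),("longA",c(160,26),(230.3,201)),("longB",c(207,243),(326.3,195.7)),("marker",c(32,50),(219,253.5))]:
    print(n,[np.round(x,4) for x in tri(T,p,S,q)])
print("pen z.151",onz(T,*c(211,147),.15), onz(S,280.6,215,.15))
cs=np.array([onz(T,*c(*p),.045) for p in[(181,150),(246,137),(260,208),(194,219)]]);print(cs.round(4),cs.mean(0))
for i in range(4):
    e=cs[(i+1)%4]-cs[i];print(np.linalg.norm(e).round(4),np.degrees(np.arctan2(e[1],e[0])).round(1))
print("longA foot",onz(T,*c(184,97),0),onz(S,616.-548,0,0)*0+onz(S,195+68/1.615,185+195/1.875,0))
print("longB foot",onz(T,*c(222,278),0),onz(S,195+212/1.615,185+184/1.875,0))
# mug rim: bright pixels in top
g=T["color"][150:250,310:375];h=cv2.cvtColor(g,cv2.COLOR_BGR2GRAY)
L=np.array([c(*p) for p in[(420,180),(513,180),(466,135),(466,224)]])
ctr=((L[0]+L[1])[0]/2,(L[2]+L[3])[1]/2);m=onz(T,*ctr,.089);print("mug",m,np.linalg.norm(onz(T,*L[0],.089)-onz(T,*L[1],.089)))
hh=onz(T,*c(476,112),.07);print("handle",hh,np.degrees(np.arctan2(*(hh-m)[[1,0]])))
# side: mug rim left/right/top/bottom
print(onz(S,303,200,.089), proj(S,m),proj(S,[m[0],m[1],0]))
```

```text
pen [array([0.478 , 0.1567, 0.1474]), np.float64(0.0016)]
longA [array([0.561 , 0.191 , 0.1868]), np.float64(0.0003)]
longB [array([0.3958, 0.1578, 0.1879]), np.float64(0.0006)]
marker [array([0.5588, 0.2963, 0.1452]), np.float64(0.0015)]
pen z.151 [0.47573094 0.15647097 0.15      ] [0.47732141 0.16581879 0.15      ]
[[0.5004 0.1893 0.045 ]
 [0.5105 0.1328 0.045 ]
 [0.4474 0.1222 0.045 ]
 [0.4395 0.1787 0.045 ]] [0.474447   0.15575536 0.045     ]
0.0574 -80.0
0.0639 -170.4
0.0571 98.0
0.0619 9.9
longA foot [0.56187079 0.19044547 0.        ] [0.56202939 0.19169543 0.        ]
longB foot [0.39398559 0.15813348 0.        ] [0.39423304 0.15573556 0.        ]
mug [ 0.45785472 -0.04797258  0.089     ] 0.07594054724254112
handle [ 0.52016911 -0.06317077  0.07      ] -13.706582624541788
[ 0.45762385 -0.02255103  0.089     ] [304.12237575 194.96153588] [304.47022412 230.02985313]
```

Call:
jog_arm:
  commands:
    - {"travel":[0,0,0],"rot":[0,0,6.3],"claw":0}
    - {"travel":[0,0,0],"rot":[0,0,6.3],"claw":0}
    - {"travel":[9,-18,0],"rot":[0,0,0],"claw":0}
    - {"travel":[17,-36,0],"rot":[0,0,0],"claw":0}
    - {"travel":[17,-36,0],"rot":[0,0,0],"claw":0}
  force: 40

```text
time: 0.6
tool_pos: [0.2861, -0.5259, 0.2303]
tcp_rot: [-3.128, -0.272, 0.001]
wrist_force: [0.8, 0.6, 0.4]
width: 1.001
grip_force: 0.0
```

Call:
jog_arm:
  commands:
    - {"travel":[17,-36,0],"rot":[0,0,0],"claw":0}
    - {"travel":[17,-36,0],"rot":[0,0,0],"claw":0}
    - {"travel":[17,-36,0],"rot":[0,0,0],"claw":0}
    - {"travel":[17,-36,0],"rot":[0,0,0],"claw":0}
    - {"travel":[17,-36,0],"rot":[0,0,0],"claw":0}

```text
time: 1.1
tool_pos: [0.3386, -0.3331, 0.2308]
tcp_rot: [-3.129, -0.274, 0.0]
wrist_force: [-0.4, 0.8, -0.6]
width: 1.0
grip_force: 0.0
```

Call:
jog_arm:
  commands:
    - {"travel":[17,-36,0],"rot":[0,0,0],"claw":0}
    - {"travel":[17,-36,0],"rot":[0,0,0],"claw":0}
    - {"travel":[17,-36,0],"rot":[0,0,0],"claw":0}
    - {"travel":[17,-36,0],"rot":[0,0,0],"claw":0}
    - {"travel":[17,-36,0],"rot":[0,0,0],"claw":0}

```text
time: 1.6
tool_pos: [0.3909, -0.1412, 0.231]
tcp_rot: [-3.13, -0.274, 0.0]
wrist_force: [0.7, 0.6, -0.1]
width: 1.001
grip_force: 0.0
```

Call:
jog_arm:
  commands:
    - {"travel":[17,-36,0],"rot":[0,0,0],"claw":0}
    - {"travel":[17,-36,0],"rot":[0,0,0],"claw":0}
    - {"travel":[17,-36,0],"rot":[0,0,0],"claw":0}
    - {"travel":[10,-20,0],"rot":[0,0,0],"claw":0}
    - {"travel":[0,0,0],"rot":[0,0,0],"claw":0}

```text
time: 2.1
tool_pos: [0.429, -0.0038, 0.2309]
tcp_rot: [-3.128, -0.281, 0.001]
wrist_force: [-0.6, -0.2, -1.0]
width: 0.995
grip_force: 0.0
```

Run:
```python
from h import *
import pickle
W=grab("wrist","pics/w1.png");pickle.dump(W,open("w1.pkl","wb"))
print(ray(W,280,210),proj(W,[.476,.156,.15]),proj(W,[.458,-.048,.089]),proj(W,[.561,.191,.187]))
```

```text
(array([0.51148208, 0.00923138, 0.37371975]), array([-0.31178435, -0.04832408, -0.94905496])) [ 47.64942135 113.31104254] [336.58138042 175.12186968] [-96.71430549 -92.34753821]
```

View pics/w1.png

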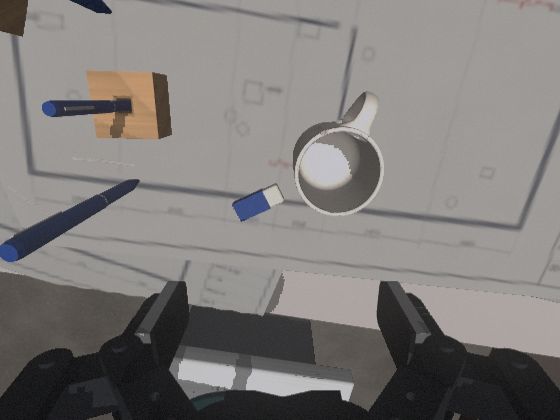

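The wrist view shows the pen's top at (49,109), the block's top face at (87,71), (153,73), (158,138), (97,138), the mug rim's centre at (338,170) and the handle's end at (370,97).

Run:
```python
from h import *
import pickle
W=pickle.load(open("w1.pkl","rb"))
print("pen",onz(W,50,109,.151))
cs=np.array([onz(W,*p,.045) for p in[(87,71),(153,73),(158,138),(97,138)]]);print(cs.mean(0))
for i in range(4):
    e=cs[(i+1)%4]-cs[i];print(np.linalg.norm(e).round(4),np.degrees(np.arctan2(e[1],e[0])).round(1))
print("socket",onz(W,124,105,.045))
m=onz(W,338.5,169.5,.089);print("mug",m,np.linalg.norm(onz(W,294,168,.089)-onz(W,383,170,.089)))
h=onz(W,368,96,.075);print("handle",h,np.degrees(np.arctan2(*(h-m)[[1,0]])))
```

```text
pen [0.47911587 0.15373844 0.151     ]
[0.47867102 0.15428186 0.045     ]
0.0597 -81.4
0.0579 -172.3
0.0589 100.2
0.0596 8.4
socket [0.47960827 0.15419213 0.045     ]
mug [ 0.46309798 -0.04849855  0.089     ] 0.07681857695194252
handle [ 0.52617313 -0.06133794  0.075     ] -11.505760243071649
```

Call:
jog_arm:
  commands:
    - {"travel":[19,-37,0],"rot":[0,0,0],"claw":0}
    - {"travel":[19,-37,0],"rot":[0,0,0],"claw":0}
    - {"travel":[19,-37,0],"rot":[0,0,0],"claw":0}
    - {"travel":[19.5,-36.5,0],"rot":[0,0,1.3],"claw":0}
    - {"travel":[0,0,0],"rot":[0,0,0],"claw":0}

```text
time: 2.65
tool_pos: [0.4797, 0.1548, 0.2311]
tcp_rot: [-3.131, -0.242, -0.001]
wrist_force: [-1.1, 0.3, -0.6]
width: 1.002
grip_force: 0.0
```

Run:
```python
from h import *
from scipy.spatial.transform import Rotation as Ro
W=grab("wrist","pics/w2.png")
s=monitor.read_state();R=Ro.from_rotvec(s["tcp_rot"]).as_matrix()
print(s["tool_pos"],R.round(3)); 
print(proj(W,[.478,.155,.151]),R.T@(np.array([.478,.155,.116])-s["tool_pos"])*1000)
```

```text
[0.47882633 0.15275616 0.23086323] [[ 0.988  0.154 -0.001]
 [ 0.154 -0.988 -0.001]
 [-0.001  0.001 -1.   ]]
[279.3560483  224.81665473] [ -0.35781583  -2.41124928 114.8622536 ]
```

View pics/w2.png

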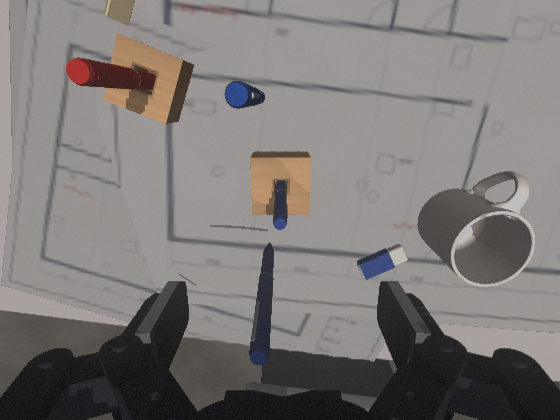

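The pen top is at (280,224), within a pixel of the prediction, and the block is square to the fingers. I'll go down and grip.

Call:
jog_arm:
  commands:
    - {"travel":[0,-1,30],"rot":[0,0,0],"claw":0}
    - {"travel":[0,0,35],"rot":[0,0,0],"claw":0}
    - {"travel":[0,0,35],"rot":[0,0,0],"claw":0}
    - {"travel":[0,0,15],"rot":[0,0,0],"claw":0}
    - {"travel":[0,0,0],"rot":[0,0,0],"claw":0}

```text
time: 3.2
tool_pos: [0.4753, 0.1504, 0.113]
tcp_rot: [3.131, 0.236, -0.011]
wrist_force: [-0.5, 0.7, -0.1]
width: 1.0
grip_force: 0.0
```

Call:
jog_arm:
  commands:
    - {"travel":[0,0,0],"rot":[0,0,0],"claw":255}
    - {"travel":[0,0,0],"rot":[0,0,0],"claw":255}
    - {"travel":[0,0,0],"rot":[0,0,0],"claw":255}
    - {"travel":[0,0,0],"rot":[0,0,0],"claw":255}
    - {"travel":[0,0,0],"rot":[0,0,0],"claw":255}
  force: 40

```text
time: 3.7
tool_pos: [0.4789, 0.1535, 0.1171]
tcp_rot: [-3.132, -0.239, -0.002]
wrist_force: [0.7, 0.4, -0.3]
width: 0.149
grip_force: 0.0
```

Call:
jog_arm:
  commands:
    - {"travel":[0,0,0],"rot":[0,0,0],"claw":255}
    - {"travel":[0,0,0],"rot":[0,0,0],"claw":255}
    - {"travel":[0,0,0],"rot":[0,0,0],"claw":255}
    - {"travel":[0,0,0],"rot":[0,0,0],"claw":255}
    - {"travel":[0,0,0],"rot":[0,0,0],"claw":255}

```text
time: 4.2
tool_pos: [0.4789, 0.1542, 0.117]
tcp_rot: [-3.131, -0.238, -0.002]
wrist_force: [-1.6, 5.0, 4.7]
width: 0.117
grip_force: 39.5
```

Call:
jog_arm:
  commands:
    - {"travel":[0,0,-10],"rot":[0,0,0],"claw":255}
    - {"travel":[0,0,-20],"rot":[0,0,0],"claw":255}
    - {"travel":[0,0,-25],"rot":[0,0,0],"claw":255}
    - {"travel":[0,0,-30],"rot":[0,0,0],"claw":255}
    - {"travel":[0,0,-30],"rot":[0,0,0],"claw":255}

```text
time: 4.7
tool_pos: [0.4776, 0.1521, 0.2312]
tcp_rot: [3.13, 0.239, -0.004]
wrist_force: [0.7, 0.7, 0.1]
width: 0.111
grip_force: 39.7
```

Call:
jog_arm:
  commands:
    - {"travel":[0,0,-10],"rot":[0,0,0],"claw":255}
    - {"travel":[0,0,0],"rot":[0,0,0],"claw":255}
    - {"travel":[0,0,0],"rot":[0,0,0],"claw":255}
    - {"travel":[0,0,0],"rot":[0,0,0],"claw":255}
    - {"travel":[0,0,0],"rot":[0,0,0],"claw":255}

```text
time: 5.2
tool_pos: [0.4773, 0.1529, 0.2393]
tcp_rot: [3.132, 0.239, -0.005]
wrist_force: [-0.3, 0.4, -0.1]
width: 0.116
grip_force: 39.7
```

Run:
```python
from h import *
from scipy.spatial.transform import Rotation as Ro
S=grab("side");T=grab("top");s=monitor.read_state()
a=cv2.resize(S["color"][100:300,190:360],(510,600));b=cv2.resize(T["color"][130:280,190:262],(288,600))
cv2.imwrite("pics/s3.png",np.hstack([a,b]))
R=Ro.from_rotvec(s["tcp_rot"]).as_matrix();p=s["tool_pos"]
print(p,np.degrees(np.arctan2(R[1,0],R[0,0])),s["grip_force"],s["width"])
print(proj(S,p+R@[0,0,.108]),proj(S,p+R@[0,0,-.034]))
```

```text
[0.47777141 0.15312298 0.24000074] 8.721100423416852 39.680811166763306 0.11131587405713647
[281.78029876 220.44557843] [279.19965713 147.3702709 ]
```

View pics/s3.png

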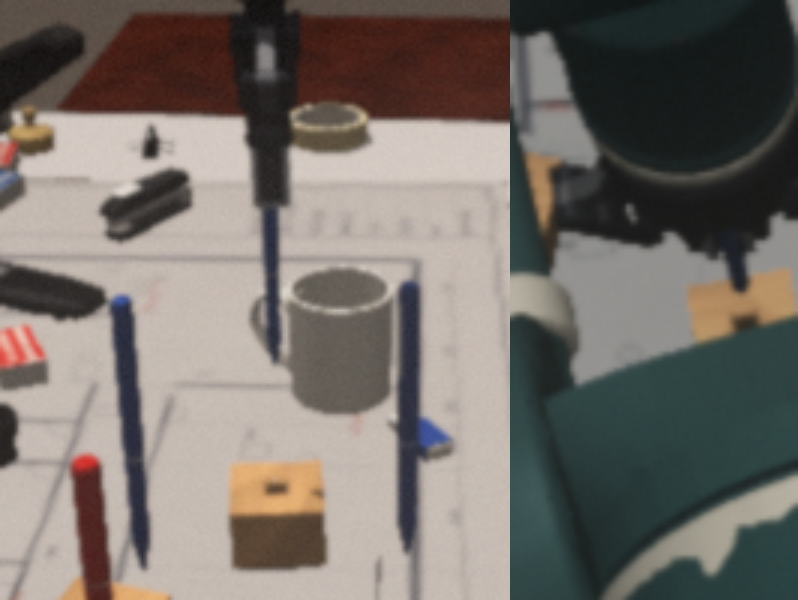

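The pen hangs straight in the fingers: its foot is at side (282,221), exactly as predicted, and the socket is empty. Next I'll turn it, carry it to the mug and tilt it.

Call:
jog_arm:
  commands:
    - {"travel":[0,0,0],"rot":[0,0,7.1],"claw":255}
    - {"travel":[0,20,0],"rot":[0,0,7.1],"claw":255}
    - {"travel":[0,20,0],"rot":[0,0,7.1],"claw":255}
    - {"travel":[0,35,0],"rot":[0,0,0],"claw":255}
    - {"travel":[0,35,0],"rot":[0,0,0],"claw":255}

```text
time: 5.8
tool_pos: [0.4614, 0.0444, 0.2408]
tcp_rot: [3.123, -0.342, -0.001]
wrist_force: [0.2, -0.4, 1.0]
width: 0.112
grip_force: 39.7
```

Call:
jog_arm:
  commands:
    - {"travel":[0,35,0],"rot":[0,0,0],"claw":255}
    - {"travel":[0,35,0],"rot":[0,0,0],"claw":255}
    - {"travel":[0,20,0],"rot":[0,0,0],"claw":255}
    - {"travel":[0,0,0],"rot":[0,8.3,0],"claw":255}
    - {"travel":[0,0,0],"rot":[0,8.3,0],"claw":255}

```text
time: 6.3
tool_pos: [0.4433, -0.044, 0.2412]
tcp_rot: [3.057, -0.341, 0.452]
wrist_force: [-0.2, 0.5, 0.0]
width: 0.115
grip_force: 39.6
```

Call:
jog_arm:
  commands:
    - {"travel":[0,0,0],"rot":[0,8.3,0],"claw":255}
    - {"travel":[0,0,0],"rot":[0,0,0],"claw":255}
    - {"travel":[0,0,0],"rot":[0,0,0],"claw":255}
    - {"travel":[0,0,0],"rot":[0,0,0],"claw":255}
    - {"travel":[0,0,0],"rot":[0,0,0],"claw":255}

```text
time: 6.8
tool_pos: [0.4443, -0.043, 0.2431]
tcp_rot: [3.004, -0.331, 0.664]
wrist_force: [1.1, 0.0, 0.7]
width: 0.111
grip_force: 39.7
```

```bash
cat > st.py <<'E'
from h import *
from scipy.spatial.transform import Rotation as Ro
import sys
S=grab("side");T=grab("top");W=grab("wrist");s=monitor.read_state()
a=cv2.resize(S["color"][100:250,250:370],(480,600));b=cv2.resize(W["color"],(320,240));c=cv2.resize(T["color"][150:260,270:417],(320,240))
cv2.imwrite(sys.argv[1],np.hstack([a,np.vstack([b,c,np.zeros((120,320,3),np.uint8)])]))
R=Ro.from_rotvec(s["tcp_rot"]).as_matrix();p=s["tool_pos"]
f=p+R@[0,0,.108]
print("tcp",p,"foot",f,R.round(3).tolist(),s["grip_force"],s["wrist_force"])
tgt=np.array([.4786,-.0519,.0095]);print("mm to go tool",R.T@(tgt-f)*1000, "down/mm",R.T@[0,0,-1.], "horiz",R.T@((tgt-f)*[1,1,0])*1000)
print("foot px side",proj(S,f),"wrist",proj(W,f), "tgt rim centre px", proj(S,[.461,-.048,.089]))
E
python3 st.py pics/s4.png
```

```text
tcp [ 0.44340056 -0.0429283   0.24196754] foot [ 0.48772066 -0.0528265   0.14397899] [[0.886, -0.218, 0.41], [-0.198, -0.976, -0.092], [0.42, 0.0, -0.907]] 39.66157257556915 [-0.54691709  0.36469877  0.10039633]
mm to go tool [-64.80539235   1.07926342 118.18519735] down/mm [-4.20481072e-01 -2.91253290e-05  9.07301310e-01] horiz [-8.25952091  1.08318017 -3.82776991]
foot px side [290.49202397 170.72189958] wrist [279.63294869 211.85083035] tgt rim centre px [302.70976294 194.90482868]
```

View pics/s4.png

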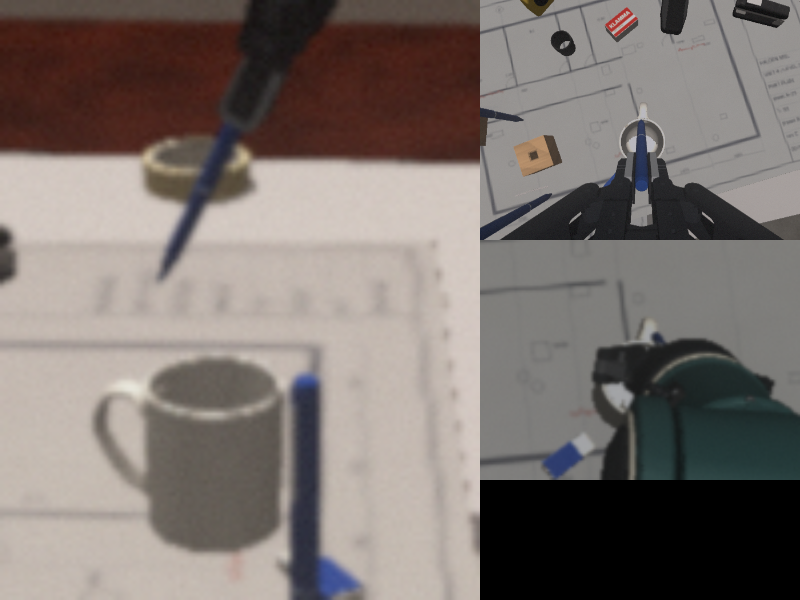

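In the side view the pen's foot is at (290,171), above the mug and about 9 mm too far toward the handle. In the wrist view pen, mug and handle lie in line. I'll shift it back and lower it.

Call:
jog_arm:
  commands:
    - {"travel":[-8.3,1,-3.8],"rot":[0,0,0],"claw":255}
    - {"travel":[0,0,0],"rot":[0,0,0],"claw":255}
    - {"travel":[-10.5,0,22.7],"rot":[0,0,0],"claw":255}
    - {"travel":[-10.5,0,22.7],"rot":[0,0,0],"claw":255}
    - {"travel":[0,0,0],"rot":[0,0,0],"claw":255}

```text
time: 7.45
tool_pos: [0.4299, -0.0413, 0.1867]
tcp_rot: [3.007, -0.331, 0.651]
wrist_force: [-1.1, -0.0, -0.4]
width: 0.112
grip_force: 39.7
```

Call:
jog_arm:
  commands:
    - {"travel":[-8.4,0,18.1],"rot":[0,0,0],"claw":255}
    - {"travel":[-8.4,0,18.1],"rot":[0,0,0],"claw":255}
    - {"travel":[-8.4,0,18.1],"rot":[0,0,0],"claw":255}
    - {"travel":[-4.2,0,9.1],"rot":[0,0,0],"claw":255}
    - {"travel":[0,0,0],"rot":[0,0,0],"claw":255}

```text
time: 7.95
tool_pos: [0.4323, -0.0416, 0.1204]
tcp_rot: [3.005, -0.331, 0.659]
wrist_force: [-0.4, 0.9, -0.2]
width: 0.111
grip_force: 39.7
```

```bash
python3 st.py pics/s5.png
```

```text
tcp [ 0.43431857 -0.04187948  0.12296324] foot [ 0.47892833 -0.05181218  0.02510973] [[0.884, -0.218, 0.413], [-0.197, -0.976, -0.092], [0.423, -0.0, -0.906]] 39.65991675853729 [ 0.11648166  0.38726591 -0.28682926]
mm to go tool [-6.878544    0.16055998 14.01566771] down/mm [-4.23168270e-01  2.14414985e-04  9.06051085e-01] horiz [-0.27300285  0.15721302 -0.12754232]
foot px side [295.35804615 219.19795197] wrist [279.52479841 210.72754313] tgt rim centre px [302.70976294 194.90482868]
```

View pics/s5.png

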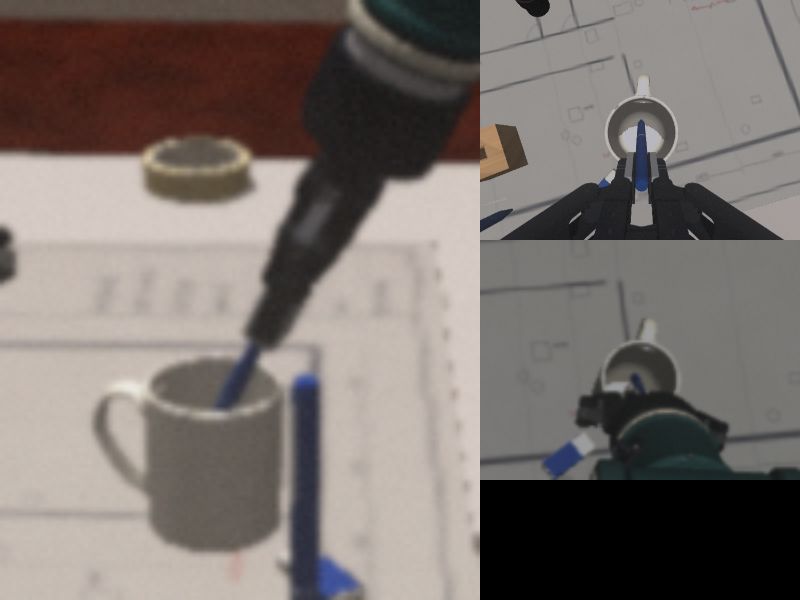

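The pen is inside the mug and touches nothing, with about 15 mm still to go. I'll lower it gently.

Call:
jog_arm:
  commands:
    - {"travel":[-2.1,0,4.5],"rot":[0,0,0],"claw":255}
    - {"travel":[-1.7,0,3.6],"rot":[0,0,0],"claw":255}
    - {"travel":[-0.8,0,1.8],"rot":[0,0,0],"claw":255}
    - {"travel":[0,0,0],"rot":[0,0,0],"claw":255}
    - {"travel":[0,0,0],"rot":[0,0,0],"claw":255}

```text
time: 8.6
tool_pos: [0.4331, -0.0417, 0.1103]
tcp_rot: [3.004, -0.331, 0.663]
wrist_force: [0.1, -0.2, -0.4]
width: 0.109
grip_force: 39.7
```

Call:
jog_arm:
  commands:
    - {"travel":[-0.4,0,0.9],"rot":[0,0,0],"claw":255}
    - {"travel":[-0.4,0,0.9],"rot":[0,0,0],"claw":255}
    - {"travel":[0,0,0],"rot":[0,0,0],"claw":255}
    - {"travel":[0,0,0],"rot":[0,0,0],"claw":255}
    - {"travel":[0,0,0],"rot":[0,0,0],"claw":255}

```text
time: 9.1
tool_pos: [0.4332, -0.0417, 0.1085]
tcp_rot: [3.004, -0.331, 0.663]
wrist_force: [0.2, 0.9, -0.0]
width: 0.115
grip_force: 39.7
```

Call:
jog_arm:
  commands:
    - {"travel":[-0.4,0,0.9],"rot":[0,0,0],"claw":255}
    - {"travel":[0,0,0],"rot":[0,0,0],"claw":255}
    - {"travel":[0,0,0],"rot":[0,0,0],"claw":255}
    - {"travel":[0,0,0],"rot":[0,0,0],"claw":255}
    - {"travel":[0,0,0],"rot":[0,0,0],"claw":255}

```text
time: 9.6
tool_pos: [0.4332, -0.0418, 0.1075]
tcp_rot: [3.004, -0.331, 0.663]
wrist_force: [-0.4, -0.0, -0.1]
width: 0.115
grip_force: 39.7
```

Call:
jog_arm:
  commands:
    - {"travel":[-0.4,0,0.9],"rot":[0,0,0],"claw":255}
    - {"travel":[0,0,0],"rot":[0,0,0],"claw":255}
    - {"travel":[0,0,0],"rot":[0,0,0],"claw":255}
    - {"travel":[0,0,0],"rot":[0,0,0],"claw":255}
    - {"travel":[0,0,0],"rot":[0,0,0],"claw":255}

```text
time: 10.1
tool_pos: [0.4334, -0.0418, 0.1066]
tcp_rot: [3.004, -0.331, 0.664]
wrist_force: [-0.5, -0.7, 1.9]
width: 0.111
grip_force: 39.8
```

The floor contact shows (Fz about 2 N), so I'll let go gradually.

Call:
jog_arm:
  commands:
    - {"travel":[0,0,0],"rot":[0,0,0],"claw":210}
    - {"travel":[0,0,0],"rot":[0,0,0],"claw":200}
    - {"travel":[0,0,0],"rot":[0,0,0],"claw":180}
    - {"travel":[0,0,0],"rot":[0,0,0],"claw":160}
    - {"travel":[0,0,0],"rot":[0,0,0],"claw":140}

```text
time: 10.6
tool_pos: [0.4332, -0.0417, 0.1064]
tcp_rot: [3.004, -0.331, 0.663]
wrist_force: [0.2, 0.3, 1.1]
width: 0.449
grip_force: 0.0
```

Call:
jog_arm:
  commands:
    - {"travel":[0,0,0],"rot":[0,0,0],"claw":120}
    - {"travel":[0,0,0],"rot":[0,0,0],"claw":120}
    - {"travel":[0,0,0],"rot":[0,0,0],"claw":120}
    - {"travel":[0,0,0],"rot":[0,0,0],"claw":120}
    - {"travel":[0,0,0],"rot":[0,0,0],"claw":120}

```text
time: 11.1
tool_pos: [0.4332, -0.0417, 0.1065]
tcp_rot: [3.004, -0.331, 0.663]
wrist_force: [-0.3, -0.3, -0.5]
width: 0.53
grip_force: 0.0
```

```bash
python3 st.py pics/s6.png
```

```text
tcp [ 0.43322768 -0.04172739  0.10648001] foot [ 0.47760921 -0.05162869  0.00851958] [[0.885, -0.218, 0.411], [-0.197, -0.976, -0.092], [0.421, 0.0, -0.907]] 0.0 [ 0.22431404  0.83366773 -0.32701708]
mm to go tool [ 1.34350702  0.04906893 -0.45724704] down/mm [-4.21042388e-01 -3.27832117e-06  9.07040962e-01] horiz [0.9307106  0.04906572 0.43202985]
foot px side [296.04034832 225.63071437] wrist [279.55332999 211.35099761] tgt rim centre px [302.70976294 194.90482868]
```

View pics/s6.png

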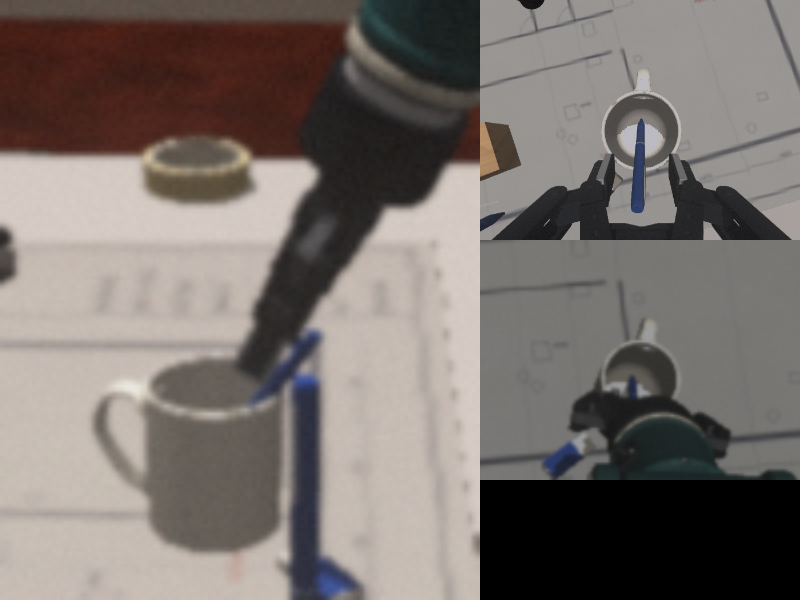

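The pen has been let go and leans on the rim away from the handle, with a clear finger on either side. I'll retract along the tool axis.

Call:
jog_arm:
  commands:
    - {"travel":[0,0,-10],"rot":[0,0,0],"claw":100}
    - {"travel":[0,0,-25],"rot":[0,0,0],"claw":100}
    - {"travel":[0,0,-30],"rot":[0,0,0],"claw":100}
    - {"travel":[0,0,-30],"rot":[0,0,0],"claw":100}
    - {"travel":[0,0,-20],"rot":[0,0,0],"claw":100}

```text
time: 11.75
tool_pos: [0.386, -0.0311, 0.2131]
tcp_rot: [3.003, -0.331, 0.668]
wrist_force: [0.2, -0.3, 1.1]
width: 0.608
grip_force: 0.0
```

Call:
jog_arm:
  commands:
    - {"travel":[0,0,0],"rot":[0,0,0],"claw":100}
    - {"travel":[0,0,0],"rot":[0,0,0],"claw":100}
    - {"travel":[0,0,0],"rot":[0,0,0],"claw":100}
    - {"travel":[0,0,0],"rot":[0,0,0],"claw":100}
    - {"travel":[0,0,0],"rot":[0,0,0],"claw":100}

```text
time: 12.25
tool_pos: [0.3855, -0.0312, 0.2093]
tcp_rot: [3.005, -0.331, 0.659]
wrist_force: [1.5, 0.1, -1.2]
width: 0.61
grip_force: 0.0
```

```bash
python3 st.py pics/s7.png
```

```text
tcp [ 0.38578448 -0.03122532  0.2101001 ] foot [ 0.4300331  -0.04111967  0.11207888] [[0.886, -0.218, 0.41], [-0.198, -0.976, -0.092], [0.42, 0.0, -0.908]] 0.0 [ 0.45751065 -0.45532252 -0.46075992]
mm to go tool [ 2.08689978e+00 -7.69727170e-02  1.13986946e+02] down/mm [-4.19827396e-01 -1.46830250e-04  9.07603953e-01] horiz [45.15232245 -0.06191103 20.88595227]
foot px side [316.4324242  187.18985728] wrist [279.56013515 211.14627329] tgt rim centre px [302.70976294 194.90482868]
```

View pics/s7.png

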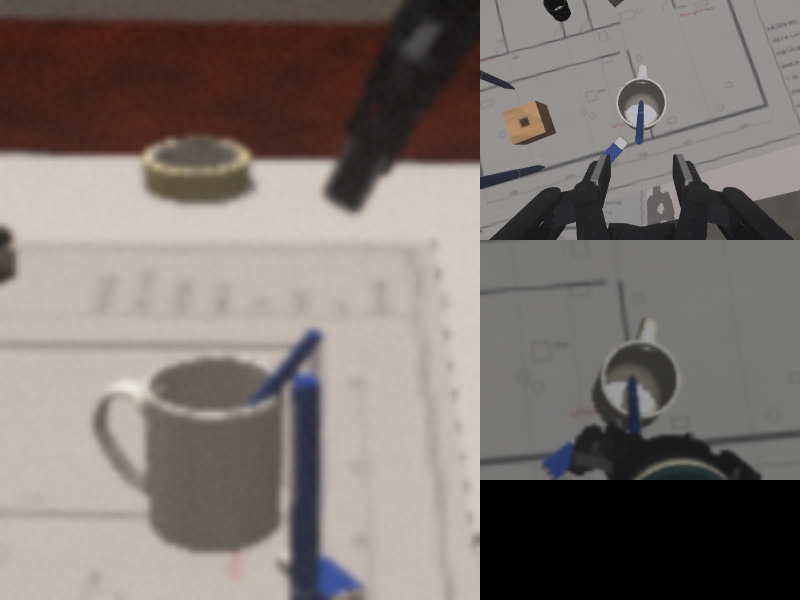

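The pen leans on the rim opposite the handle, with its top at side (328,184). The mug has not moved and the gripper is clear, so I'm handing the job in.

```bash
python3 -c "
from workcell import workorder
print(workorder.finish_job())"
```

```text
the job is handed in; nothing more can be done
None
```

I put the slim pen in the mug, leaning on the rim opposite the handle, with the mug and the marker left where they stood, and handed the job in at about 12.5 s; no verdict came back.

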